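# Show a spot inside the ultrasonic cleaner to the bench camera by mirror

## Task

The bench camera has to see the spot ringed in red on the back wall inside the ultrasonic cleaner: first take the loose lid off and lay it flat on the bench, knob up. Then take the inspection mirror out of the tool rack and hold it down in the tank, level with the ring and on the camera's line of sight, angled so that the camera sees the ring in the mirror. Do not knock the mirror against the cleaner, do not drop or tip the lid, leave the other tools and things where they are, and finish while still holding the mirror steady at that angle, touching nothing with it.

Things in the scene. Friction and masses are not known exactly. Their poses are not given: they have to be found in the camera images.
- cleaner: steel ultrasonic cleaner, empty, fixed, 170 (its x) x 185 mm (y; black grips at both y ends add 13), rim 150 mm above the bench. Origin: centre of the underside, at bench level. -x side: front with blue control panel; +x: back. The tank, open at the top and centred, is 135 (x) x 150 mm (y) inside, 75 mm deep; walls vertical, 17.5 mm thick.
- lid_knob (a point): centre of the round black knob (30 mm across, 19 high, on a 16 mm neck) of the cleaner's loose lid: a 152 (x) x 167 mm sheet 3 mm thick, 0.2 to 0.4 kg, resting on the rim. This point is 22 mm above the sheet, 12 below the knob's top; lid lying on the bench: 31 mm up. Axes: the lid's, as the cleaner's, z up. A lip under the sheet drops 6 mm into the tank: raise it straight.
- ring (a point): centre of a red ring, 18 mm across, on the inner face of the tank's back (+x) wall, 30 mm below the rim, 120 mm above the bench; its place along the wall varies. A red tick 4 mm wide runs from it up the wall and across the top of the rim, where it shows from above even with the lid on. Axes as the cleaner's: x into the wall (away from the tank), z up.
- lens (a point): centre of the lens of the bench camera (grey, blue band, on a fixed post stand behind the cleaner): straight behind the ring, square to the back wall, 120 mm farther back and 215 mm above the ring. It looks down into the tank towards the front, 50 degrees below level, over the back rim, and cannot see the back wall directly.
- view (a point): where the camera's line of sight comes down to the ring's level: in the tank, 60 mm in front of the ring, 280 mm from the lens. The centre of the mirror's face belongs here. Its x axis is the way the face must look, half-way between the directions to ring and lens: towards the back wall and 25 degrees above level. y: level, along the wall.
- mirror_face (a point): centre of the face of the inspection mirror: round head 50 mm across, 5 thick, on a 6 mm shank with an orange handle; rigid, 70 to 120 g. x: the way the face looks; z: along the shank to the handle, which begins 113 mm and ends 208 mm from here. The shank lies in the head's plane. In the rack it hangs head down, upright, its face to the rack's +x within 10 degrees.
- mirror_grip (a point): point on the centre line of the mirror's orange handle, 25 mm below its upper end, 70 mm above its lower end; axes as mirror_face. The handle is 16 (x) x 20 mm (y), edges rounded; its top 5 mm is a 12 mm round stud. It can be pinched from above, fingers along the handle.
- rack: blue steel tool rack, fixed: strip 56 (x) x 210 mm (y), top 160 mm up, on end legs. Origin at bench level, 26 mm behind the strip's front edge. Notches 10 mm wide at y -62, 0, 62 mm open to the front (-x, to the robot); a tool hangs in each at x 4 mm, handle on the strip; which is where varies. The mirror head cannot pass a notch: raise it about 10 mm, draw it 60 mm or more to the front.
- driver_red: screwdriver with a red handle (26 mm thick, 86 mm long) hanging in a notch of the rack; origin at the handle's lower end, on the rack's strip. Leave it.
- driver_green: screwdriver with a green handle (26 mm thick, 86 mm long) hanging in a notch of the rack; origin at the handle's lower end, on the rack's strip. Leave it.
- spray: spray can with a yellow label, 52 mm across and 150 mm tall, standing on the bench; origin at the centre of its underside. Leave it.
- tape: roll of black tape lying on the bench, 110 mm across and 48 mm high; origin at the centre of its underside. Leave it.

How it is judged:
By the outcome, as a careful person would: the job done as asked, in the order asked, and still so for the second after the job is handed in, while the arm keeps its last pose, push and grip.
It also fails if it takes over 58 s, if anything falls off the work surface, if the arm or the gripper's body presses on something with over 40 N, if the wrist force passes 120 N, or if a joint passes its speed limit or range.

## Robot

A 6-joint arm with a two-finger parallel gripper is mounted at the origin on the work surface. World frame = base frame: x ahead of the robot, y to its left, z up, the work surface at z = 0. Lengths are in m, angles in rad, forces in N, time in s.
With the tool pointing down it reaches from about 0.275 to 0.825 m from the base axis. Payload 4.9 kg.
Tool frame: the origin (TCP) lies midway between the tips of the shut fingers; the grasp point (between the pads) lies 19 mm behind it (grip_point_offset is the distance from the TCP to the grasp point, in m); z points along the fingers, y is the line along which they close (so a half turn about z gives the same grasp; the last joint's range is limited). The gripper opens to 85 mm and grips with 20 to 120 N. Pads are 22 mm wide; open, the fingers measure 114 mm over their backs; the gripper's body (76 mm by 85 mm) begins 54 mm behind the grasp point. The pads swing forward as they close: fully open they stand 13 mm farther back than shut.
Start: joints at [1.098, 0.326, -0.193, 1.052, 0, 1.437], TCP at [0.183, 0.519, 0.231] pointing down, gripper open.
Joint ranges: [-2.65, 2.65], [-0.97, 1.79], [-1.3, 1.35], [-1.93, 2.1], [-1.47, 1.37], [-3.14, 3.14]. Speed limits (rad/s): [2.57, 2.57, 3.14, 3.14, 3.14, 3.14].

## Interface

Orientations are given as a rotation vector (axis times angle).
In Python, from cell import * gives the robot as it stands. Calls block until the motion is done:
- movep(position, orientation): joint-space move of the TCP to a pose.
- move_l(position, velocity=0.15, rot=None, until_force=None): straight line of the TCP; rot=None keeps the orientation; velocity is the mean speed in m/s. With until_force (N) it stops when the force on the tool has changed by that much, and returns True; else False.
- set_joints(angles): joint-space move.
- let_go() and grab(newtons=None): open the fingers fully, or close them until they stop; newtons is the grip in N (None keeps the last).
- sleep(seconds).
- ik(position, orientation): joint angles nearest the present ones, or None.
- get_state(): the state.
- grab_frame(name): name is "scene" or "top" or "wrist"; returns a dict with "img" (384x512x3 uint8, red, green, blue), "fx", "fy", "cx", "cy" (pixels), "k1" (the pictures are not rectified: a ray, as slopes to the right and down, at radius r is drawn at 1 + k1 r^2 times it, then the intrinsics apply), "cam_to_world" (4x4, takes a point from camera to world coordinates); the wrist camera has in their place "T_tool_cam" (4x4, takes a point from camera to tool coordinates, whose origin is the TCP and whose axes are the flange's). Camera axes: x right, y down, z forward; pixel columns grow to the right and rows downward; lengths in m; the calibration is good to about 2 mm. A picture is of the moment at which its call begins: read the wrist's pose just before it. There is no depth.
A pose or a line that the arm cannot do raises MotionError and nothing moves.
- sign_off(): hands the job in; it is judged then, once.
Trained networks look in the newest picture that a camera, given by its name, has taken for a name from the list of things; names that differ only in an ending like _2 or _b are one class to them, and where a whole thing is asked for, a point or a joint stands for the part that bears it (a point fixed in the world has none). Each returns a list of dicts, best first, with "score" (0 to 1); they miss things now and then, are a little off and sometimes report something else, mostly with a low value. They report only what shows in the picture. A call takes as long as a camera call.
- spot_in(camera, name): "centre" ([column, row] in pixels, amid what is visible of it).
- silhouettes(camera, name): "mask" (384x512 bool, what is visible of it) and "centre" ([column, row] in pixels, amid what is visible of it).
- tip_of(camera, name): "centre" ([column, row] in pixels: a listed point, or the origin of a listed thing).
The state is a dict: "clock": time; "q": joint angles; "joint_velocities": joint speeds; "tau": joint torques, N m; "position": TCP position; "eef_rot": TCP orientation; "contact_force": force on the tool from outside, world axes, zero at the start; "wrist_torque": the same for the moment, N m; "finger_gap": opening from 0.0 (shut) to 1.0 (fully open); "grasp_force": force on a finger pad.
Only numpy, scipy, OpenCV 4.12 (cv2) and the standard library are available. Lean on these libraries where they do the work, as an engineer would, in place of code of your own. Each camera call takes 0.05 s, during which the arm holds its last target. There are 200 camera calls.

## Working session

There is one attempt and no reset: what is moved stays moved. The work goes in short steps, each a Python script; the robot and the scene stay as the last script left them, time stands still between calls to the robot, and variables do not carry over. Pictures are saved under pics/ and viewed, at most 10 in all, crops included, and the job is handed in when it is done.

```bash
ls; mkdir -p pics; cat > h.py <<'E'
from cell import *
import numpy as np, cv2
from scipy.spatial.transform import Rotation as R
def cam(f):
    if "cam_to_world" in f: return np.array(f["cam_to_world"])
    s=f["state"]; T=np.eye(4); T[:3,:3]=R.from_rotvec(s["eef_rot"]).as_matrix(); T[:3,3]=s["position"]
    return T@np.array(f["T_tool_cam"])
def frame(n):
    s=get_state(); f=grab_frame(n); f=dict(f); f["state"]=s; return f
def ray(f,px):
    d=np.array([(px[0]-f["cx"])/f["fx"],(px[1]-f["cy"])/f["fy"]]); u=d.copy()
    for _ in range(30): u=d/(1+f["k1"]*(u@u))
    T=cam(f); v=T[:3,:3]@np.array([u[0],u[1],1]); return T[:3,3],v/np.linalg.norm(v)
def onz(f,px,z):
    o,v=ray(f,px); return o+v*(z-o[2])/v[2]
def tri(rs):
    A=np.zeros((3,3));b=np.zeros(3)
    for o,v in rs:
        P=np.eye(3)-np.outer(v,v);A+=P;b+=P@o
    p=np.linalg.solve(A,b)
    return p,[float(np.linalg.norm((np.eye(3)-np.outer(v,v))@(p-o))) for o,v in rs]
def proj(f,p):
    T=np.linalg.inv(cam(f)); c=T[:3,:3]@np.asarray(p)+T[:3,3]; u=c[:2]/c[2]; u=u*(1+f["k1"]*(u@u))
    return np.array([u[0]*f["fx"]+f["cx"],u[1]*f["fy"]+f["cy"]])
def save(f,name): cv2.imwrite("pics/"+name,cv2.cvtColor(f["img"],cv2.COLOR_RGB2BGR))
E
python3 - <<'E'
from h import *
np.set_printoptions(precision=4,suppress=True)
fs={c:frame(c) for c in("scene","top")}
for c in fs: save(fs[c],c+"1.png"); print(c,cam(fs[c])[:3,3],cam(fs[c])[:3,2],fs[c]["fx"],fs[c]["k1"])
for n in["cleaner","lid_knob","ring","lens","view","mirror_face","mirror_grip","rack","driver_red","driver_green","spray","tape"]:
    rs=[]
    for c in fs:
        t=tip_of(c,n)
        print(n,c,[(np.round(d["centre"],1).tolist(),round(d["score"],2)) for d in t[:3]])
        if t: rs.append(ray(fs[c],t[0]["centre"]))
    if len(rs)==2: print("   ",*tri(rs))
E
```

```text
pics
scene [ 1.1955 -0.2858  1.1227] [-0.5015  0.312  -0.807 ] 358.2878716694063 -0.11543992150955866
top [0.5138 0.066  1.5244] [ 0.0713  0.0032 -0.9974] 371.250584713033 -0.09700311728165974
cleaner scene [([230.0, 221.7], 0.69)]
cleaner top []
lid_knob scene [([226.6, 191.1], 0.67)]
lid_knob top [([285.6, 199.4], 0.77)]
    [ 0.5632 -0.0037  0.1828] [0.004484277147677195, 0.004484277147677217]
ring scene []
ring top []
lens scene [([270.4, 202.6], 0.96), ([140.1, 239.7], 0.64)]
lens top [([272.5, 137.1], 0.95)]
    [0.7593 0.038  0.3282] [0.0014337114968584735, 0.0014337114968584746]
view scene []
view top []
mirror_face scene [([126.8, 263.6], 0.68)]
mirror_face top []
mirror_grip scene [([109.4, 236.7], 0.73)]
mirror_grip top [([393.1, 199.3], 0.65)]
    [ 0.5545 -0.3839  0.2264] [0.0020484945688008724, 0.002048494568800772]
rack scene [([151.9, 261.5], 0.78)]
rack top []
driver_red scene [([140.5, 240.4], 0.55)]
driver_red top [([370.4, 196.7], 0.41)]
    [ 0.5694 -0.316   0.1618] [0.007391911457830132, 0.0073919114578301325]
driver_green scene [([158.1, 235.8], 0.57)]
driver_green top [([351.1, 191.4], 0.52)]
    [ 0.587  -0.254   0.1602] [0.0021755813287934753, 0.002175581328793442]
spray scene [([321.3, 199.4], 0.83)]
spray top [([196.0, 175.8], 0.61)]
    [ 0.6691  0.3491 -0.0049] [0.003480331891751388, 0.00348033189175133]
tape scene [([329.0, 137.0], 0.56), ([151.9, 261.9], 0.17)]
tape top [([144.0, 237.2], 0.63)]
    [0.4228 0.5746 0.0002] [0.006528108051206701, 0.006528108051206524]
```

View pics/scene1.png

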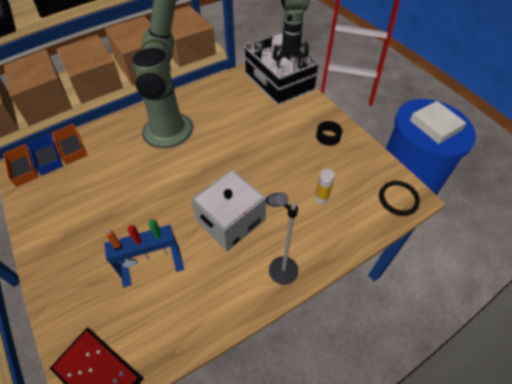

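View pics/top1.png

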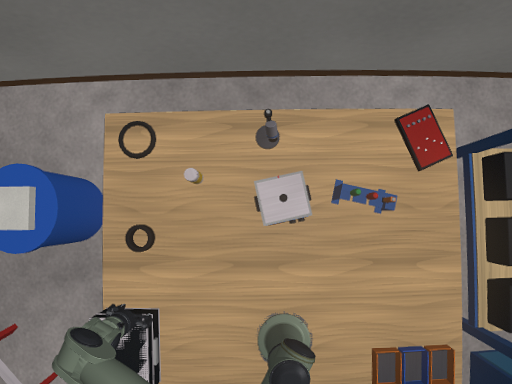

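The scene picture shows the cleaner with lid and knob at about (228,194), the camera stand at (283,200), and the rack with orange, red and green handles at (113,240), (134,234) and (154,228). The top view agrees: the cleaner is at (283,198), turned about +12°, the rack at (365,196), and the bench to the left of the cleaner is free.

```bash
cat >> h.py <<'E'
def down(psi):
    z=np.array([0,0,-1.]);y=np.array([np.cos(psi),np.sin(psi),0]);return R.from_matrix(np.c_[np.cross(y,z),y,z]).as_rotvec()
def viewrot(yaw,s,tilt=25):
    t=np.radians(tilt);Z=R.from_euler('z',yaw).as_matrix()
    mx=Z@[np.cos(t),0,np.sin(t)];mz=Z@[-np.sin(t),0,np.cos(t)]
    return np.c_[np.cross(s*mx,-mz),s*mx,-mz]
def pts(c,n,k=1):
    t=tip_of(c,n);return [(np.array(d["centre"]),round(d["score"],2)) for d in t[:k]]
E
python3 - <<'E'
from h import *
np.set_printoptions(precision=3,suppress=True)
f=grab_frame("wrist");print(np.array(f["T_tool_cam"]),f["fx"],f["k1"]); s=get_state();print(R.from_rotvec(s["eef_rot"]).as_matrix(),s["clock"])
yaw=.21
v=np.array([.563+.0075*.978,0,.12])
for sg in(1,-1):
    Rm=viewrot(yaw,sg); g=v+.183*(-Rm[:,2]); tcp=g+.019*Rm[:,2]
    print(sg,tcp,ik(tcp,R.from_matrix(Rm).as_rotvec()))
    a=yaw+(0 if sg>0 else np.pi)
    for p in([.47,-.35,.3],[.5545,-.384,.211],[.563,-.004,.16],[.42,.27,.02],[.44,-.02,.42]): print(p,ik(p,down(a)))
movep([.44,-.02,.42],down(yaw if ik([.44,-.02,.42],down(yaw)) is not None else yaw+np.pi))
f=frame("wrist");save(f,"w1.png")
print(get_state()["clock"])
E
```

```text
[[-0.001 -0.95  -0.313  0.081]
 [ 1.    -0.001  0.     0.   ]
 [-0.    -0.313  0.95  -0.143]
 [ 0.     0.     0.     1.   ]] 342.332042089774 0.0019602579086614607
[[-0.943  0.332  0.   ]
 [ 0.332  0.943  0.   ]
 [-0.     0.    -1.   ]] 1.35
1 [ 0.503 -0.014  0.269] [-0.304 -0.083 -0.669  0.599  0.209  1.098]
[0.47, -0.35, 0.3] [-0.766  0.362  0.034  1.243  0.     0.595]
[0.5545, -0.384, 0.211] [-0.715  0.574  0.146  1.143  0.     0.646]
[0.563, -0.004, 0.16] [-0.138  0.406 -0.266  0.899  0.     1.223]
[0.42, 0.27, 0.02] [ 0.423  0.488 -0.58   0.503  0.     1.784]
[0.44, -0.02, 0.42] [-0.213  0.06  -0.05   1.461  0.     1.147]
-1 [ 0.503 -0.014  0.269] [-0.304 -0.083 -0.669  0.599  0.209 -2.044]
[0.47, -0.35, 0.3] [-0.766  0.362  0.034  1.243  0.    -2.547]
[0.5545, -0.384, 0.211] [-0.715  0.574  0.146  1.143  0.    -2.496]
[0.563, -0.004, 0.16] [-0.138  0.406 -0.266  0.899  0.    -1.919]
[0.42, 0.27, 0.02] [ 0.423  0.488 -0.58   0.503  0.    -1.357]
[0.44, -0.02, 0.42] [-0.213  0.06  -0.05   1.461  0.    -1.994]
3.6333
```

View pics/w1.png

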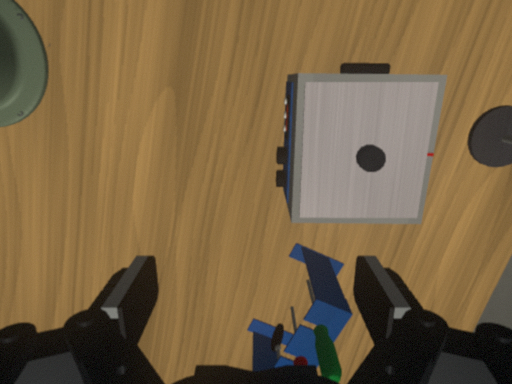

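The wrist view shows the cleaner's top rim with corners near (291,74), (446,74), (423,222) and (293,223). The knob is at (371,158), the red tick at (431,154), and the camera stand's foot at the right. The rack is at the bottom.

```bash
cat > m1.py <<'E'
from h import *
np.set_printoptions(precision=4,suppress=True)
f=frame("wrist"); g=cv2.cvtColor(f["img"],cv2.COLOR_RGB2GRAY)
c=np.array([[290,74],[446,74],[423,222],[293,222]],np.float32)
cs=cv2.cornerSubPix(g,c.reshape(-1,1,2).copy(),(4,4),(-1,-1),(3,40,.01)).reshape(-1,2);print(cs)
P=np.array([onz(f,p,.15) for p in cs]);print(P)
for i in range(4):
    d=P[(i+1)%4]-P[i];print(np.linalg.norm(d),np.degrees(np.arctan2(d[1],d[0])))
print("centre",P.mean(0))
im=f["img"].astype(int);m=(im[...,0]>im[...,1]+60)&(im[...,0]>im[...,2]+60);m[:,:410]=0;m[:140]=0;m[170:]=0
yy,xx=np.nonzero(m);print(len(xx),xx.min(),xx.max(),xx.mean(),yy.mean());print("tick",onz(f,[xx.mean(),yy.mean()],.15))
for n in("lid_knob","lens","mirror_grip","driver_red","driver_green","cleaner"): 
    for p,s in pts("wrist",n): print(n,p,s,onz(f,p,{"lid_knob":.175,"mirror_grip":.23}.get(n,.16)))
k=im[130:190,340:405].sum(2)<150;yy,xx=np.nonzero(k);print("knob blob",xx.mean()+340,yy.mean()+130,onz(f,[xx.mean()+340,yy.mean()+130],.183))
E
python3 m1.py
```

```text
[[287.2368  74.3448]
 [446.      74.    ]
 [423.     222.    ]
 [290.8289 220.6348]]
[[ 0.4571  0.0713  0.15  ]
 [ 0.6339  0.1093  0.15  ]
 [ 0.6739 -0.0693  0.15  ]
 [ 0.5045 -0.1035  0.15  ]]
0.18088588684824186 12.132123120936793
0.18306573344088498 -77.38639864623211
0.17278576586638897 -168.5920388256867
0.18113284661992934 105.18676877950598
centre [0.5673 0.002  0.15  ]
20 427 433 430.15 154.05
tick [0.6501 0.0179 0.15  ]
lid_knob [366.9 158.7] 0.97 [0.5669 0.0001 0.175 ]
driver_red [278.8 337. ] 0.67 [ 0.5292 -0.2795  0.16  ]
driver_green [319.8 329.7] 0.84 [ 0.5835 -0.2548  0.16  ]
knob blob 370.40671641791045 157.94589552238807 [0.5675 0.003  0.183 ]
```

```bash
cat > s2.py <<'E'
from h import *
np.set_printoptions(precision=4,suppress=True)
r=down(.213)
movep([.567,.002,.25],r)
f=frame("wrist"); print([ (p,s,onz(f,p,.175)) for p,s in pts("wrist","lid_knob")]); save(f,"w2.png")
print(move_l([.567,.002,.160],.08,until_force=8))
grab(60); s=get_state();print(s["position"],s["finger_gap"],s["grasp_force"],s["contact_force"],s["clock"])
print(move_l([.567,.002,.175],.04)); s=get_state();print(s["contact_force"],s["wrist_torque"],s["finger_gap"])
move_l([.567,.002,.25],.12)
f=frame("wrist");save(f,"w3.png");s=get_state();print(s["contact_force"],s["wrist_torque"],s["finger_gap"],s["grasp_force"],s["clock"])
E
python3 s2.py
```

```text
[(array([257.4, 206. ]), 0.73, array([0.5683, 0.0001, 0.175 ]))]
False
[0.5677 0.002  0.1607] 0.32536003581713596 59.238456030143425 [ 0.5524 -0.0337  3.6575] 6.7833
False
[ 1.5493 -0.6961 -1.5856] [-0.0022 -0.0168  0.0074] 0.3226584662472211
[ 0.6629 -0.5975 -3.259 ] [ 0.0344  0.0011 -0.0151] 0.32345117676897106 59.54899761476554 8.1333
```

View pics/w3.png

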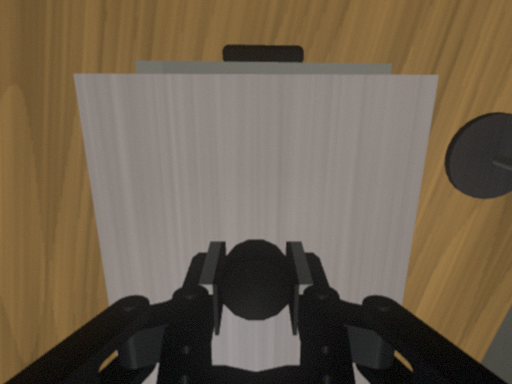

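The lid hangs level in the fingers by its knob, centred at (257,280), and is clear of the rim. I'll lay it down to the left of the cleaner.

```bash
cat > s3.py <<'E'
from h import *
np.set_printoptions(precision=4,suppress=True)
move_l([.42,.28,.25],.25)
move_l([.42,.28,.030],.15)
print(move_l([.42,.28,.010],.025,until_force=2.5)); s=get_state();print(s["position"],s["contact_force"],s["finger_gap"],s["clock"])
sleep(.2); let_go(); 
move_l([.42,.28,.15],.15)
movep([.44,-.0,.45],down(.213))
f=frame("wrist");save(f,"w4.png")
for n in("lens","ring","mirror_grip","mirror_face","driver_red","driver_green","lid_knob","rack"): print(n,pts("wrist",n,2))
f2=frame("top");save(f2,"top4.png");print(pts("top","lid_knob"),[onz(f2,p,.031) for p,_ in pts("top","lid_knob")],get_state()["clock"])
E
python3 s3.py
```

```text
True
[0.42   0.28   0.0167] [-0.5995 -0.5836  4.4688] 0.3247086171759519 11.725
lens []
ring [(array([394. , 157.1]), 0.58)]
mirror_grip []
mirror_face [(array([277. , 334.8]), 0.66)]
driver_red [(array([294.7, 353.7]), 0.55), (array([311.6, 327.8]), 0.34)]
driver_green [(array([314. , 328.8]), 0.74)]
lid_knob []
rack []
[(array([213.3, 237.2]), 0.64)] [array([0.4189, 0.2763, 0.031 ])] 15.6833
```

View pics/w4.png

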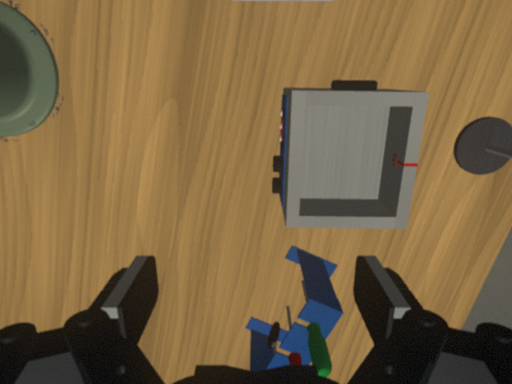

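The lid now lies at about (0.42,0.28), judging from the networks. The open tank shows its rim (285,90)–(426,228), the ring at about (395,159) and the tick to (417,165). Next I fit the cleaner's pose to the rim edges.

```bash
cat > fit.py <<'E'
from h import *
from scipy.optimize import least_squares
np.set_printoptions(precision=4,suppress=True)
def rect(a,b,z,n=60):
    c=np.array([[-a,-b],[a,-b],[a,b],[-a,b]])/2;t=np.linspace(.05,.95,n)[:,None]
    return np.c_[np.vstack([c[i]*(1-t)+c[(i+1)%4]*t for i in range(4)]),np.full(4*n,z)]
M=np.vstack([rect(.170,.185,.15),rect(.135,.150,.15)])
def fitcl(f,x0):
    e=cv2.Canny(cv2.GaussianBlur(f["img"],(3,3),0),30,80);D=cv2.distanceTransform(255-e,cv2.DIST_L2,5)
    D=np.minimum(D,12).astype(np.float32)
    def res(x):
        P=M@R.from_euler('z',x[2]).as_matrix().T+[x[0],x[1],0];uv=np.array([proj(f,p) for p in P]).astype(np.float32)
        return cv2.remap(D,uv[:,:1].copy(),uv[:,1:].copy(),cv2.INTER_LINEAR).ravel()
    s=least_squares(res,x0,loss="soft_l1",f_scale=1.,diff_step=[2e-3,.1,5e-3],x_scale=[.01,.01,.03])
    return s.x,np.median(res(s.x)),np.mean(res(s.x)<1.5)
if __name__=="__main__":
    f=frame("wrist")
    best=min((fitcl(f,[.567+dx,.002+dy,.213+dw]) for dx in(-.003,.003) for dy in(-.003,.003) for dw in(-.01,.01)),key=lambda t:-t[2])
    print(best);x=best[0];Z=R.from_euler('z',x[2]).as_matrix()
    im=f["img"].astype(int);m=(im[...,0]>im[...,1]+50)&(im[...,0]>im[...,2]+50);m[:,:380]=0;m[:,425:]=0;m[:140]=0;m[180:]=0
    yy,xx=np.nonzero(m);q=xx>408;print("rim tick px",xx[q].mean(),yy[q].mean(),xx.max());p=onz(f,[xx[q].mean(),yy[q].mean()],.15)
    print("tick cleaner frame",Z.T@(p-[x[0],x[1],0]))
    # ring centre by intersecting the wall plane x=.0675
    q=xx<403;c=np.array([(xx[q].min()+xx[q].max())/2,(yy[q].min()+yy[q].max())/2]);o,v=ray(f,c);o2=Z.T@(o-[x[0],x[1],0]);v2=Z.T@v;print("ring on wall",c,o2+v2*(.0675-o2[0])/v2[0])
    rs=[]
    for c in("scene","top"):
        g=frame(c);rs.append(ray(g,pts(c,"lens")[0][0]))
        print(c,"cleaner fit",fitcl(g,x))
    l,e=tri(rs);print("lens",l,e,Z.T@(l-[x[0],x[1],0]))
    g=f["img"].copy()
    for P in M: cv2.circle(g,tuple(int(round(t)) for t in proj(f,Z@P+[x[0],x[1],0])),0,(0,255,0),-1)
    cv2.imwrite("pics/fit.png",cv2.resize(g[60:260,240:460],None,fx=2.6,fy=2.6,interpolation=0)[...,::-1])
E
python3 fit.py
```

```text
(array([0.5698, 0.0018, 0.1995]), np.float32(0.375), np.float64(0.79375))
rim tick px 412.5 163.5 416
tick cleaner frame [ 0.0805 -0.0001  0.15  ]
ring on wall [398.5 162.5] [ 0.0675 -0.0021  0.1366]
scene cleaner fit (array([0.5721, 0.0008, 0.1983]), np.float32(0.421875), np.float64(0.5958333333333333))Traceback (most recent call last):
  File "fit.py", line 27, in <module>
    g=frame(c);rs.append(ray(g,pts(c,"lens")[0][0]))
                               ~~~~~~~~~~~~~^^^
IndexError: list index out of range
```

```bash
cat > s4.py <<'E'
from h import *
np.set_printoptions(precision=4,suppress=True)
movep([.45,-.33,.38],down(-.2))
for p in([.50,-.36,.37],[.545,-.375,.36]):
    movep(p,down(-.22)); f=frame("wrist")
    for n,z in(("mirror_grip",.23),("driver_red",.16),("driver_green",.16),("mirror_face",.047)): print(n,[(q,s,onz(f,q,z)) for q,s in pts("wrist",n)])
    ms=silhouettes("wrist","mirror_grip"); print([(d["centre"],round(d["score"],2),int(d["mask"].sum())) for d in ms[:2]])
print(get_state()["clock"]);save(f,"w5.png")
E
python3 s4.py
```

```text
mirror_grip [(array([322.1, 182.2]), 0.89, array([ 0.5553, -0.3752,  0.23  ]))]
driver_red [(array([314. , 103.6]), 0.72, array([ 0.5696, -0.3159,  0.16  ]))]
driver_green [(array([315.4,  35.2]), 0.61, array([ 0.5812, -0.2544,  0.16  ]))]
mirror_face []
[([317.8, 177.6], 0.86, 1069)]
mirror_grip [(array([268.6, 176.3]), 0.64, array([ 0.5557, -0.3732,  0.23  ]))]
driver_red [(array([265.7,  94.9]), 0.85, array([ 0.5681, -0.313 ,  0.16  ]))]
driver_green [(array([268.5,  26.2]), 0.92, array([ 0.5832, -0.2548,  0.16  ]))]
mirror_face [(array([267.2,  95. ]), 0.27, array([ 0.5719, -0.3191,  0.047 ]))]
[([266.4, 174.8], 0.93, 873)]
18.4667
```

View pics/w5.png

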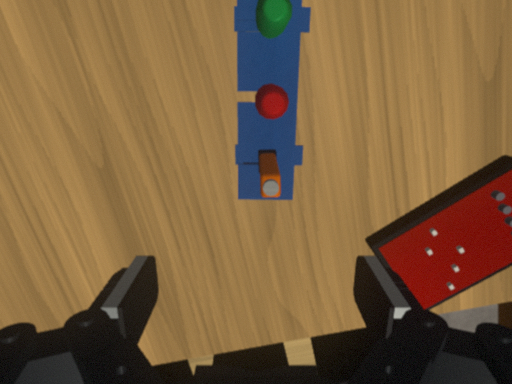

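Handle stud at (271,188), red driver at (271,100), green at (273,15). That matches the measured grip (0.5555,-0.374) and a rack yaw of about -0.215. Now the grasp.

```bash
cat > s5.py <<'E'
from h import *
np.set_printoptions(precision=4,suppress=True)
psi=-.215;r=down(psi);g=np.array([.5555,-.374]);d=np.array([np.cos(psi),np.sin(psi)])
movep([*g,.30],r)
print(move_l([*g,.211],.10,until_force=6))
grab(45);s=get_state();print(s["position"],s["finger_gap"],s["contact_force"],s["wrist_torque"],s["clock"])
move_l([*g,.225],.04);s=get_state();print(s["contact_force"],s["finger_gap"])
b=g-.09*d
print(move_l([*b,.225],.08,until_force=5));s=get_state();print(s["position"],s["contact_force"],s["finger_gap"])
move_l([*b,.36],.25)
for c in("wrist","scene"):
    f=frame(c);save(f,c+"6.png");print(c,pts(c,"mirror_face"),pts(c,"mirror_grip"),pts(c,"driver_red"))
    s=get_state();Rm=R.from_rotvec(s["eef_rot"]).as_matrix();gp=s["position"]-.019*Rm[:,2];print("exp",proj(f,gp),proj(f,gp+.183*Rm[:,2]))
print(get_state()["clock"])
w=frame("wrist")["img"];a=frame("scene")["img"]
cv2.imwrite("pics/v6.png",np.hstack([w[:,100:450],cv2.resize(a[120:320,40:240],(384,384))])[...,::-1])
E
python3 s5.py
```

```text
False
[ 0.5557 -0.3741  0.2112] 0.1822917492113892 [ 0.1997 -0.2732 -0.2946] [-0.0759 -0.171  -0.0288] 20.4917
[ 0.1987 -1.1259 -1.2352] 0.18378348016630983
False
[ 0.468  -0.3549  0.225 ] [ 0.1873 -0.1386 -1.6482] 0.1795922645161435
wrist [(array([259.1, 172.1]), 0.9)] [(array([256.4, 283. ]), 0.73)] [(array([351.4, 100. ]), 0.64)]
exp [256.4049 280.4864] [255.499  169.2957]
scene [(array([108.5, 218. ]), 0.66)] [(array([ 91.5, 180.5]), 0.61)] [(array([139.7, 238.3]), 0.58)]
exp [ 90.4409 180.1415] [111.9014 216.2043]
23.3583
```

View pics/v6.png

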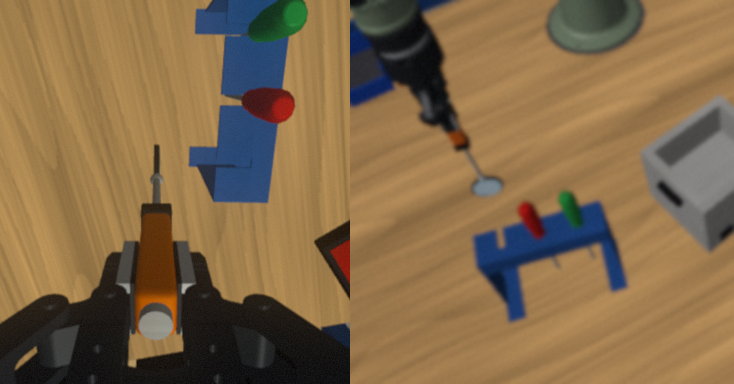

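The mirror is held at 16 mm width with the head edge-on at column 257, so it is square to the fingers. The drivers are undisturbed. Next I carry it over the tank, tilted and held high.

```bash
cat > tgt.py <<'E'
from h import *
C=np.array([.5695,.0018,0]);yaw=.1995;ry=-.001
Z=R.from_euler('z',yaw).as_matrix()
V=C+Z@[.0075,ry,.12]
Rv=viewrot(yaw,1);rv=R.from_matrix(Rv).as_rotvec()
T=V-.183*Rv[:,2]+.019*Rv[:,2]
E
cat > s6.py <<'E'
from tgt import *
np.set_printoptions(precision=4,suppress=True)
p=get_state()["position"];move_l([p[0]-.02,p[1],.42],.2)
print(V,T,ik(T,rv));movep(T+[0,0,.13],rv)
s=get_state();print(s["position"],s["finger_gap"],s["clock"])
im=[]
for c in("wrist","scene","top"):
    f=frame(c);im.append(f["img"])
    ex=V+[0,0,.13]; print(c,pts(c,"mirror_face"),"exp",proj(f,ex),"ring",pts(c,"ring"),proj(f,C+Z@[.0675,ry,.12]),"lens",pts(c,"lens"),proj(f,C+Z@[.1875,ry,.335]))
    if c=="wrist":
        from fit import fitcl; print(fitcl(f,[C[0],C[1],yaw]))
cv2.imwrite("pics/v7.png",np.hstack([im[0][:,60:460],cv2.resize(im[1][120:320,160:340],(346,384))])[...,::-1])
E
python3 s6.py
```

```text
[0.577  0.0023 0.12  ] [ 0.5091 -0.0114  0.2686] [-0.2881 -0.0723 -0.6597  0.5926  0.1993  1.1227]
[ 0.5096 -0.0122  0.3986] 0.17835435624553164 25.2333
wrist [(array([260.5, 168.9]), 0.67)] exp [255.7774 169.0516] ring [(array([255.5, 139.5]), 0.53)] [255.2692 141.5273] lens [(array([472.7, 166.8]), 0.9)] [472.0344 168.8877]
(array([0.57  , 0.0017, 0.1993]), np.float32(0.390625), np.float64(0.7708333333333334))
scene [(array([227.3, 182.8]), 0.94)] exp [227.6512 180.569 ] ring [(array([225.8, 183.6]), 0.7)] [242.0156 215.078 ] lens [(array([267.9, 200.9]), 0.57)] [269.8147 199.6024]
top [(array([285.6, 192. ]), 0.57)] exp [283.6623 194.1111] ring [] [278.5725 180.4087] lens [(array([273.3, 136.9]), 0.77)] [272.952  138.6669]
```

View pics/v7.png

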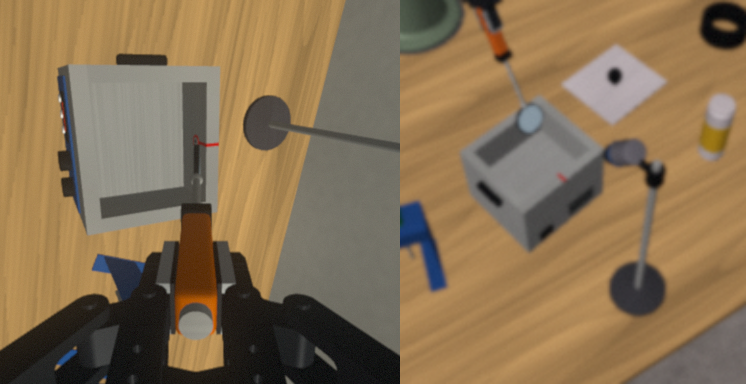

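The lid lies flat with its knob up. The mirror is tilted above the open tank with its face to the stand, and the second rim fit and the lens match the prediction. I'm lowering it, correcting about 2 mm for the face lying ahead of the shank.

```bash
cat > s7.py <<'E'
from tgt import *
np.set_printoptions(precision=4,suppress=True)
T=T-.002*Rv[:,1]
move_l(T+[0,0,.13],.05,rot=rv)
print(move_l(T,.06,rot=rv,until_force=5));sleep(.5)
s=get_state();print(s["position"]-T,R.from_matrix(Rv.T@R.from_rotvec(s["eef_rot"]).as_matrix()).magnitude(),s["contact_force"],s["finger_gap"],s["clock"])
im=[]
for c in("wrist","scene"):
    f=frame(c);im.append(f["img"]);print(c,pts(c,"mirror_face"),"exp",proj(f,V),"grip",pts(c,"mirror_grip"),proj(f,V-.183*Rv[:,2]-.002*Rv[:,1]),"ring",pts(c,"ring"),proj(f,C+Z@[.0675,ry,.12]))
cv2.imwrite("pics/v8.png",np.hstack([im[0][:,60:460],cv2.resize(im[1][120:320,160:340],(346,384))])[...,::-1])
E
python3 s7.py
```

```text
False
[-0. -0.  0.] 4.259644237697842e-05 [ 0.0852 -0.117  -0.4781] 0.18425364205165806 28.9
wrist [(array([261.2, 172.3]), 0.92)] exp [258.1517 169.9991] grip [(array([253. , 283.7]), 0.97)] [256.7709 282.0224] ring [(array([312. , 162.3]), 0.83)] [312.5491 163.4112]
scene [(array([228.3, 203.7]), 0.67)] exp [230.0493 204.1704] grip [(array([209.3, 161.3]), 0.77)] [210.2766 159.0899] ring [(array([229.5, 204.6]), 0.21)] [242.0156 215.078 ]
```

View pics/v8.png

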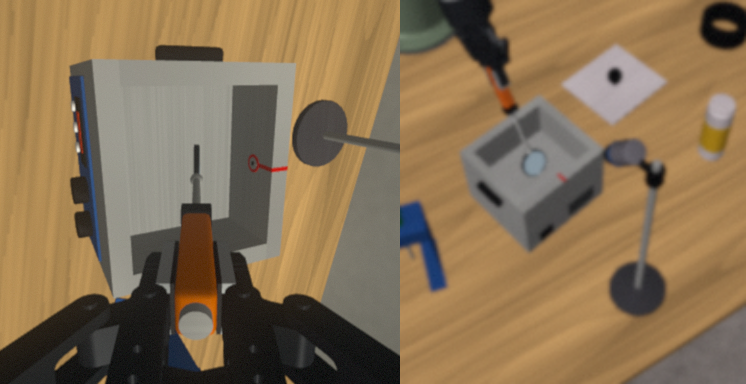

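In the tank the head is at about (257,165), clear of all the walls. The ring is at (312,162), where predicted, and the force on the tool is near zero. Handing in.

```bash
python3 -c "
from cell import *
print(max(abs(v) for v in get_state()['joint_velocities']));print(sign_off())"
```

```text
0.001388781849774353
the job is handed in; nothing more can be done
None
```

I handed the job in at about 29 s: the lid lies flat on the bench with its knob up, and the arm is holding the mirror steady in the tank at the computed angle, touching nothing. The camera's own picture was not available, so I inferred its view of the ring from the measured poses.

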